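Reseat the crooked crock lid under its hold-down

ROBOT

A 6-joint arm with a two-finger parallel gripper is mounted at the origin on a cart in front of the work surface, level with it; the furniture and walls round the work are solid. World frame = base frame: x ahead of the robot, y to its left, z up, the work surface at z = 0. Lengths are in m, angles in degrees, forces in N, time in s.
With the tool pointing down it reaches from about 0.4 to 0.825 m from the base axis. Payload 7 kg.
Tool frame: the origin (TCP) lies midway between the tips of the shut fingers; the grasp point (between the pads) lies 19 mm behind it; z points along the fingers, y is the line along which they close (so a half turn about z gives the same grasp; the last joint's range is limited). The gripper opens to 88 mm and grips with 3 to 60 N. Pads are 19 mm wide; open, the fingers measure 130 mm over their backs; the gripper's body (78 mm by 193 mm) begins 47 mm behind the grasp point.
Start: joints at [86.981, 20.546, 0.682, 0, -70.136, -16.507], TCP at [0.226, 0.636, 0.227] pointing down, gripper open.
Joint ranges: [-176.03, 176.03], [-82.01, 121.73], [-58.28, 71.71], [-173.87, 95.51], [-174.79, -0.11], [-173.66, 173.66]. Speed limits (degrees/s): [136.94, 136.94, 172.46, 180, 180, 180].

INTERFACE

Orientations are given as a 3x3 rotation matrix whose columns are the frame's x, y, z axes.
In Python, from rig import robot gives the robot as it stands. Calls block until the motion is done:
- robot.goto(position, orientation): joint-space move of the TCP to a pose.
- robot.servo_line(position, ori=None, speed=0.15): straight line of the TCP; ori=None keeps the orientation; speed is the mean speed in m/s.
- robot.movej(angles): joint-space move.
- robot.move_gripper(opening): opening from 0.0 (shut) to 1.0 (fully open); the grip force is fixed at half the most; returns when the fingers have stopped.
- robot.dwell(seconds).
- robot.ik(position, orientation): joint angles nearest the present ones, or None.
- robot.grab_frame(name): name is "scene" or "top" or "wrist"; returns (picture, depth): 384x512x3 uint8, red, green, blue; 384x512 float32, m along the optical axis (not along the pixel's ray), 0 where there is no reading.
- robot.camera_info(name): a dict with "vfov" (degrees; the focal length in pixels is half the picture's height over the tangent of half this angle, whatever the lens; pixels are square), "cx", "cy" (the principal point, pixels), "k1" (the pictures are not rectified: a ray, as slopes to the right and down, at radius r is drawn at 1 + k1 r^2 times it, then the intrinsics apply), "view" (4x4, takes a point from world to camera coordinates); the wrist camera has in their place "T_tool_cam" (4x4, takes a point from camera to tool coordinates, whose origin is the TCP and whose axes are the flange's). Camera axes: x right, y down, z forward; pixel columns grow to the right and rows downward; lengths in m; the calibration is good to about 2 mm. A picture is of the moment at which its call begins: read the wrist's pose just before it. camera_info takes no time and is no camera call.
A pose or a line that the arm cannot do raises robot.Unreachable and nothing moves.
- robot.job_done(): hands the job in; it is judged then, once.
Readings, each from a call of its own:
- robot.read_t(): time.
- robot.read_qpos(): joint angles.
- robot.read_qvel(): joint speeds.
- robot.read_effort(): joint torques, N m.
- robot.read_position(): TCP position.
- robot.read_tcp_rot(): TCP orientation.
- robot.read_force(): force on the tool from outside, world axes, zero at the start.
- robot.read_ft_torque(): the same for the moment, N m.
- robot.read_grip_width(): opening from 0.0 (shut) to 1.0 (fully open).
- robot.read_finger_force(): force on a finger pad.
Only numpy, scipy, OpenCV 4.12 (cv2) and the standard library are available. Lean on these libraries where they do the work, as an engineer would, in place of code of your own. Each camera call takes 0.05 s, during which the arm holds its last target. There are 200 camera calls.

TASK

The lid of the storage crock was clamped down crooked: it sits to one side, up on the rim instead of down in the mouth. Swing the hold-down arm up and right over to its stop so that it stays open, slide the lid across until it drops home and lies level on the rim all round, then swing the arm back down so that its foot rests on the lid. Leave the crock standing where it is and do not disturb the things around it.

Things in the scene. Friction and masses are not known exactly. Their poses are not given: they have to be found in the camera images.
- crock: Round terracotta storage crock, loose, about 1.8 kg, 102 mm across, rim 60 mm above its foot; mouth 86 mm across, wall 8 mm. Origin: centre of its underside; z up. At its own +y side a steel band carries two hinge lugs (29 mm wide along x, from y = 53 to 66 mm, up to 82 mm high) for the hold-down arm. Its own -x side faces the robot, turned 0.3 to 0.8 rad to its right.
- crock_rim (a point): Centre of the crock's mouth at rim height; axes as the crock's. The lid starts 21 to 26 mm from here toward the crock's -x side (up to 7 mm along y), overhanging the rim there. Pushed on its flange edge toward this point, with the tool kept just above the rim, it tips, then drops in, and the plug stops on the mouth wall. A light press frees an edge that hangs up.
- lid: Loose flat white stoneware lid, about 0.4 kg, no knob, 100 mm across (too wide to grasp). Origin: centre of the underside of its flange; z up. Flange 12 mm thick (z 0 to 12); below it a plug 82 mm across hangs 6 mm down, 2 mm play all round in the mouth. Seated: flange flat on the rim, origin at crock_rim. At the start the plug stands on the rim: nearly level, but 6 mm too high and off-centre.
- holddown (a joint): Angle (rad) of the hold-down arm: 0 with its rubber foot on a fully seated lid (about 0.1 on the crooked lid), growing as it swings up and over toward the crock's +y side, to a stop at 1.9. No spring: past upright (about 1.3) it falls open by its own weight (45 g), short of that it falls shut.
- holddown_knob (a point): Centre of the black ball knob, 24 mm in diameter, on top of the free end of the hold-down arm, a steel strap 16 mm wide and 5 mm thick, 71 mm long. Ball centre in the closed arm: 62 mm from the hinge axis toward the crock's -y, 24 mm above it. It moves on a circle of 66 mm radius about the hinge. It can be pinched from above and turns between the fingers as the arm swings.
- holddown_hinge (a point): Middle of the arm's hinge axis, fixed to the crock: 59.5 mm from the crock's centre along its +y, 78 mm above its underside. The hinge axis is parallel to the crock's x axis.
- ramekin: Bystander: small grey-white fluted ramekin, 68 mm across, 36 mm high; origin at the centre of its underside.
- small_tin: Bystander: food tin, 57 mm across, 72 mm high; origin at the centre of its underside.
- egg_cup: Bystander: white egg cup, 47 mm across, 56 mm high; origin at the centre of its underside.
- star_cutter: Bystander: star-shaped metal cookie cutter, 68 x 66 mm, 20 mm high; origin at the centre of its underside.

How it is judged (in metres and radians):
On the way, in this order (a step that is already met when the one before it is completed fails the run):
1. the hold-down arm is swung over to its stop (value of joint holddown above 1.75 rad), for 0.2 s.
2. with the arm open, the lid is seated level on the rim (value of joint holddown above 1.5 rad and z of lid in the frame of crock_rim between -0.003 and 0.002 m and horizontal distance between lid and crock_rim below 0.006 m and angle between the z axis of lid and the z axis of crock, either way round below 0.035 rad), for 0.2 s.
At the end, for the whole second after the job is handed in: The lid's flange lies on the crock's rim (within 2 mm in height, 6 mm of centre, level with the rim within 2 degrees), the hold-down arm is shut with its foot on the lid (under 0.05 rad), the crock stands upright, all at rest (z of lid in the frame of crock_rim between -0.003 and 0.002 m and horizontal distance between lid and crock_rim below 0.006 m and angle between the z axis of lid and the z axis of crock, either way round below 0.035 rad and value of joint holddown below 0.05 rad and angle between crock's own z axis and vertical below 0.03 rad and linear speed of each of lid, crock below 0.01 m/s); the robot touches nothing.
It fails at once if the crock is shoved more than 40 mm from where it stood (distance of crock from where it was at the start of the episode above 0.04 m).
It fails at once if the crock is tipped by more than 10 degrees (angle between crock's own z axis and vertical above 0.18 rad).
It fails at once if a bystander is moved more than 30 mm (distance of any of ramekin, small_tin, egg_cup, star_cutter from where it was at the start of the episode above 0.03 m).
It also fails if it takes over 61 s, if anything falls off the work surface, if the arm or the gripper's body presses on something with over 40 N, if the wrist force passes 120 N, or if a joint passes its speed limit or range.

## Working session

There is one attempt and no reset: what is moved stays moved. The work goes in short steps, each a Python script; the robot and the scene stay as the last script left them, time stands still between calls to the robot, and variables do not carry over. Pictures are saved under pics/ and viewed, at most 10 in all, crops included, and the job is handed in when it is done.

```bash
mkdir -p pics; ls
cat > h.py <<'E'
import numpy as np, cv2
from rig import robot
def cloud(name):
    ci=robot.camera_info(name)
    if name=="wrist":
        T=np.eye(4);T[:3,:3]=robot.read_tcp_rot();T[:3,3]=robot.read_position()
        c2w=T@np.array(ci["T_tool_cam"])
    else: c2w=np.linalg.inv(np.array(ci["view"]))
    im,d=robot.grab_frame(name)
    h,w=d.shape;f=h/2/np.tan(np.radians(ci["vfov"])/2)
    K=np.array([[f,0,ci["cx"]],[0,f,ci["cy"]],[0,0,1.]])
    u,v=np.meshgrid(np.arange(w),np.arange(h))
    p=np.stack([u,v],-1).reshape(-1,1,2).astype(np.float64)
    r=cv2.undistortPoints(p,K,np.array([ci["k1"],0,0,0.])).reshape(h,w,2)
    P=np.dstack([r*d[...,None],d])@c2w[:3,:3].T+c2w[:3,3]
    P[d==0]=np.nan
    return im,d,P
def save(im,n): cv2.imwrite("pics/"+n,cv2.cvtColor(im,cv2.COLOR_RGB2BGR))
E
python3 - <<'E'
from h import *
ims=[]
for n in("scene","top"):
    im,d,P=cloud(n); ims.append(im); np.savez(f"{n}.npz",im=im,P=P)
    save(im,n+".png"); print(n,robot.camera_info(n))
E
```

```text
pics
scene {'vfov': 42.36552111332578, 'cx': 249.17771207375026, 'cy': 193.14539260357213, 'k1': 0.07252092338136641, 'view': array([[-0.79363777, -0.60833706,  0.0080692 ,  0.42276867],
       [-0.43825635,  0.5624501 , -0.70112856,  0.34296905],
       [ 0.42198396, -0.55997849, -0.71298922,  1.02201492],
       [ 0.        ,  0.        ,  0.        ,  1.        ]])}
top {'vfov': 43.661504276204894, 'cx': 250.50719558112291, 'cy': 193.94791681790446, 'k1': -0.1454031796744164, 'view': array([[-0.01735691, -0.99983215,  0.00586615, -0.06202738],
       [-0.99644057,  0.01681338, -0.08260454,  0.57992659],
       [ 0.08249204, -0.00727903, -0.99656514,  1.09665317],
       [ 0.        ,  0.        ,  0.        ,  1.        ]])}
```

View pics/scene.png

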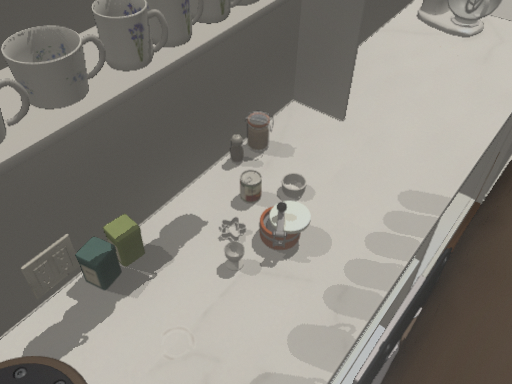

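View pics/top.png

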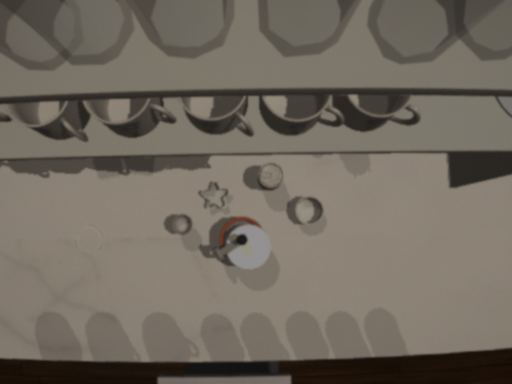

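The top view shows the crock around (242,238), the white lid at (248,247), the black knob at (241,239) and the hinge at (220,249). The star is at (213,196), the egg cup at (181,224), the tin at (270,176) and the ramekin at (308,210). I'll measure these next.

```bash
cat > m.py <<'E'
from h import *
def circ(xy):
    A=np.c_[2*xy,np.ones(len(xy))];s=np.linalg.lstsq(A,(xy**2).sum(1),rcond=None)[0]
    return s[:2],np.sqrt(s[2]+s[:2]@s[:2])
if __name__=="__main__":
  for n in("top","scene"):
    z=np.load(n+".npz");im=z["im"].astype(int);P=z["P"]
    c0=np.array([.51,-.05])
    near=np.hypot(P[...,0]-c0[0],P[...,1]-c0[1])<.11
    hsv=cv2.cvtColor(z["im"],cv2.COLOR_RGB2HSV)
    terra=near&(hsv[...,1]>110)&((hsv[...,0]<14)|(hsv[...,0]>170))&(P[...,2]>.02)
    q=P[terra];print(n,"terra",len(q),np.nanmin(q,0),np.nanmax(q,0), np.nanmedian(q,0))
    lid=near&(P[...,2]>.068)&(P[...,2]<.086)&(hsv[...,1]<60)&(hsv[...,2]>130)
    l=cv2.connectedComponentsWithStats(lid.astype(np.uint8))
    k=1+np.argmax(l[2][1:,4]);m=(l[1]==k)
    q=P[m];print("lid",len(q),np.median(q,0),q.min(0),q.max(0))
    cs=max(cv2.findContours(m.astype(np.uint8),0,1)[0],key=len)
    h=cv2.convexHull(cs)[:,0];print("hull circ",circ(np.array([P[v,u,:2] for u,v in h])))
    dark=near&(P[...,2]>.075)&(hsv[...,2]<55);q=P[dark]
    print("knob",len(q),np.median(q,0) if len(q) else '',q.max(0) if len(q) else '')
    hi=near&(P[...,2]>.09)
    q=P[hi];print("high",len(q),q[np.argmax(q[:,2])])
    band=near&~lid&(P[...,2]>.055)&(P[...,2]<.1)&~terra&~dark
    for v,u in np.argwhere(band)[::6]: print((u,v),P[v,u].round(3),z["im"][v,u],end=" ")
    print()
    o=(P[...,2]>.012)&(P[...,2]<.2)&(P[...,0]>.35)&(P[...,0]<.75)&(abs(P[...,1])<.35)
    l=cv2.connectedComponentsWithStats(o.astype(np.uint8))
    for k in range(1,l[0]):
        if l[2][k,4]>60:
            q=P[l[1]==k];print("obj",l[3][k].round(),q.min(0).round(3),q.max(0).round(3))
    f=P[::8,::8][(P[::8,::8,2]>.15)];print("furn",f.min(0),f.max(0), "x>.6 z range near")
E
python3 m.py
python3 - <<'E'
import cv2
import os;os.chdir('.')
a=cv2.imread('pics/top.png')[205:285,190:310];b=cv2.imread('pics/scene.png')[185:265,230:350]
cv2.imwrite('pics/c.png',cv2.resize(cv2.hconcat([a,b]),None,fx=3.3,fy=3.3,interpolation=cv2.INTER_CUBIC))
E
```

```text
top terra 206 [ 0.4595983  -0.08739956  0.04409421] [ 0.52406863 -0.00097568  0.06676928] [ 0.50882678 -0.02210028  0.06078731]
lid 1240 [ 0.45059135 -0.07260319  0.07975528] [ 0.41022422 -0.11262708  0.07357385] [ 0.50549613 -0.02175089  0.08565531]
hull circ (array([ 0.45765802, -0.06573879]), np.float64(0.04813739971617153))
knob 1246 [ 0.58939848 -0.04059742  0.79631311] [0.61958501 0.02632545 0.80573986]
high 13957 [ 0.60859998 -0.02085225  0.90641739]
(np.int64(259), np.int64(178)) [ 0.61  -0.091  0.073] [88 81 72] (np.int64(259), np.int64(180)) [ 0.606 -0.091  0.068] [71 65 58] (np.int64(262), np.int64(181)) [ 0.604 -0.098  0.071] [116 107  96] (np.int64(264), np.int64(182)) [ 0.601 -0.102  0.069] [123 113 101] (np.int64(264), np.int64(183)) [ 0.599 -0.102  0.071] [114 105  94] (np.int64(262), np.int64(184)) [ 0.597 -0.098  0.066] [78 72 63] (np.int64(268), np.int64(184)) [ 0.597 -0.111  0.068] [124 116 103] (np.int64(266), np.int64(185)) [ 0.595 -0.107  0.069] [102  94  83] (np.int64(272), np.int64(185)) [ 0.594 -0.12   0.072] [122 113 101] (np.int64(270), np.int64(186)) [ 0.
[... 8958 characters left out ...]
np.int64(273), np.int64(239)) [0.453 0.013 0.063] [88 86 84] (np.int64(284), np.int64(240)) [ 0.432 -0.001  0.062] [87 86 83] 
obj [259. 130.] [ 0.686 -0.33   0.012] [ 0.75  -0.26   0.112]
obj [237. 148.] [ 0.713 -0.224  0.012] [ 0.75  -0.187  0.091]
obj [251. 185.] [ 0.586 -0.146  0.012] [ 0.646 -0.084  0.075]
obj [294. 184.] [ 0.505 -0.241  0.012] [ 0.572 -0.17   0.038]
obj [284. 224.] [ 0.407 -0.114  0.012] [0.524 0.015 0.122]
obj [111. 252.] [0.692 0.188 0.012] [0.75  0.336 0.102]
obj [229. 226.] [ 0.547 -0.023  0.012] [0.612 0.046 0.021]
obj [234. 251.] [0.486 0.064 0.012] [0.534 0.111 0.059]
furn [ 0.02101453 -1.32557309  0.15021621] [0.78410549 0.61817248 0.74647983] x>.6 z range near
```

View pics/c.png

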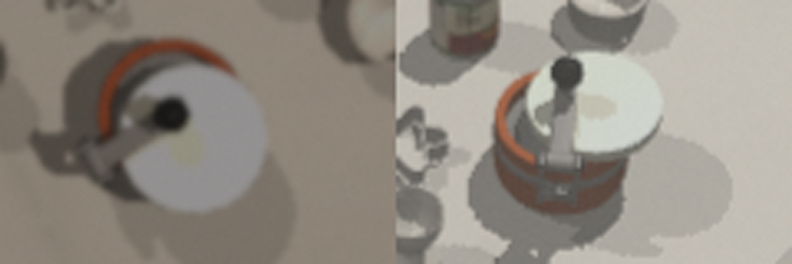

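The crop shows the strap running from the hinge at lower left to the knob, so the crock's yaw is about 0.5 rad. Next I take a close look with the wrist camera.

```bash
cat >> h.py <<'E'
def ori(psi,s=1):   # tool down, y along crock x (s=+-1)
    y=s*np.array([np.cos(psi),np.sin(psi),0]);z=np.array([0,0,-1.]);return np.c_[np.cross(y,z),y,z]
E
python3 - <<'E'
from h import *
for n in("top","scene"):
    P=np.load(n+".npz")["P"].reshape(-1,3)
    for a in np.arange(.15,.8,.1):
        q=P[(P[:,2]>a)&(P[:,2]<a+.1)&(abs(P[:,1])<.4)&(P[:,0]>.3)]
        if len(q):print(n,a.round(2),len(q),np.percentile(q[:,0],1))
print(robot.read_t(),robot.camera_info("wrist"))
psi=.53
for s in(1,-1):
    for x in((.40,-.09,.064),(.46,-.04,.3),(.43,.04,.12)): print(s,x,robot.ik(np.array(x),ori(psi,s)))
E
```

```text
top 0.45 20645 0.5885391645487091
top 0.55 8343 0.6032226928658254
top 0.75 33785 0.5888398160451277
scene 0.15 8893 0.7764301925445036
scene 0.25 10814 0.776465236891743
scene 0.35 1058 0.7764433212568512
scene 0.45 10000 0.5881662760928705
scene 0.55 14520 0.6029877566524807
0.1 {'vfov': 64.25558830021498, 'cx': 253.41863318250398, 'cy': 186.34396854354952, 'k1': -0.035522151793654415, 'T_tool_cam': array([[ 9.04339649e-04, -9.59385405e-01, -2.82097193e-01,
         7.75679275e-02],
       [ 9.99999591e-01,  8.67330662e-04,  2.56063874e-04,
         2.22911574e-04],
       [-9.92398151e-07, -2.82097309e-01,  9.59385797e-01,
        -1.58154491e-01],
       [ 0.00000000e+00,  0.00000000e+00,  0.00000000e+00,
         1.00000000e+00]])}
1 (0.4, -0.09, 0.064) [  15.21151702    6.11914122  -43.84109702    0.          -40.03976176
 -164.84475388]
1 (0.46, -0.04, 0.3) [  19.57407598   -2.60238881  -17.82642277    0.          -74.77596604
 -169.20731284]
1 (0.43, 0.04, 0.12) None
-1 (0.4, -0.09, 0.064) [ 15.21151702   6.11914122 -43.84109702   0.         -40.03976176
  15.15524612]
-1 (0.46, -0.04, 0.3) [ 19.57407598  -2.60238881 -17.82642277   0.         -74.77596604
  10.79268716]
-1 (0.43, 0.04, 0.12) [ 31.68217502   3.30087742 -37.24412458   0.         -49.454998
  -1.31541188]
```

Run:
```python
from h import *
robot.goto(np.array([.46,-.045,.25]),ori(.53,-1))
im,d,P=cloud("wrist");np.savez("w1.npz",im=im,P=P);save(im,"w1.png");print(robot.read_t(),robot.read_position())
```

```text
2.7 [ 0.46026248 -0.0444372   0.2499056 ]
```

View pics/w1.png

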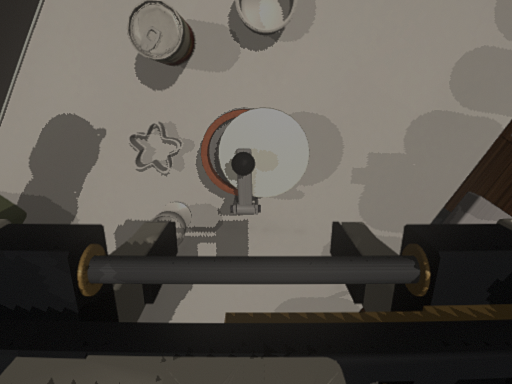

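The wrist view shows the knob at (243,162), the hinge at (246,208), the lid at (264,153) and the terracotta rim around (205–260, 110–190). I'll compute positions from it.

```bash
cat > m2.py <<'E'
from m import *
import sys
def meas(f,knob=True):
    z=np.load(f);im=z["im"];P=z["P"];hsv=cv2.cvtColor(im,cv2.COLOR_RGB2HSV)
    near=np.hypot(P[...,0]-.475,P[...,1]+.045)<.12
    t=near&(hsv[...,1]>100)&((hsv[...,0]<14)|(hsv[...,0]>170))&(P[...,2]>.056)&(P[...,2]<.064)
    q=P[t];c,r=circ(q[:,:2]);print("rim",len(q),c,r,np.median(q[:,2]))
    # outer edge with known radius: 
    from scipy.optimize import least_squares
    s=least_squares(lambda c:np.hypot(*(q[:,:2]-c).T)-.047,c,loss='soft_l1',f_scale=.002);print("fixed r",s.x)
    lid=near&(hsv[...,1]<60)&(hsv[...,2]>105)&(P[...,2]>.065)&(P[...,2]<.092)
    l=cv2.connectedComponentsWithStats(lid.astype(np.uint8));m=l[1]==1+np.argmax(l[2][1:,4])
    h=cv2.convexHull(max(cv2.findContours(m.astype(np.uint8),0,1)[0],key=len))[:,0]
    print("lid z",np.median(P[m][:,2]),circ(np.array([P[v,u,:2] for u,v in h])))
    q=P[m];a=np.linalg.lstsq(np.c_[q[:,:2],np.ones(len(q))],q[:,2],rcond=None)[0];print("lid slope",a[:2])
    k=near&(hsv[...,2]<60)&(P[...,2]>.1)&(P[...,2]<.16);q=P[k]
    kn=None
    if len(q)>20:
        A=np.c_[2*q,np.ones(len(q))];b=(q**2).sum(1);sp=np.linalg.lstsq(A,b,rcond=None)[0]
        s=least_squares(lambda c:np.linalg.norm(q-c,axis=1)-.012,np.median(q,0)-[0,0,.01],loss='soft_l1',f_scale=.001)
        kn=s.x;print("knob",len(q),sp[:3],kn,q.max(0))
    return im,P,hsv,near
if __name__=="__main__":
    im,P,hsv,near=meas(sys.argv[1])
    for v in range(170,216,3):
        print(v,[(u,tuple(int(x*1000) for x in P[v,u]),int(hsv[v,u,2])) for u in range(222,270,4)])
E
python3 m2.py w1.npz
```

```text
rim 777 [ 0.47714434 -0.05094313] 0.046615783638507054 0.059788902072594075
fixed r [ 0.47656048 -0.05130532]
lid z 0.07813900675827676 (array([ 0.46008963, -0.0644649 ]), np.float64(0.04954757427316014))
lid slope [-0.02743173 -0.0218051 ]
knob 429 [ 0.47663736 -0.05016696  0.1084943 ] [ 0.47657701 -0.05004619  0.10792991] [ 0.48819079 -0.03940232  0.1211308 ]Traceback (most recent call last):
  File "m2.py", line 26, in <module>
    print(v,[(u,tuple(int(x*1000) for x in P[v,u]),int(hsv[v,u,2])) for u in range(222,270,4)])
                ~~~~~^^^^^^^^^^^^^^^^^^^^^^^^^^^^^
  File "m2.py", line 26, in <genexpr>
    print(v,[(u,tuple(int(x*1000) for x in P[v,u]),int(hsv[v,u,2])) for u in range(222,270,4)])
                      ~~~^^^^^^^^
ValueError: cannot convert float NaN to integer
```

Run:
```python
from h import *
z=np.load("w1.npz");P=z["P"];c=np.array([.4769,-.0511])
R=np.hypot(P[...,0]-c[0],P[...,1]-c[1])
for lo,hi,z0 in((.0515,.068,.068),(.014,.05,.084),(.02,.068,.084)):
    q=P[(R>lo)&(R<hi)&(P[...,2]>z0)&(P[...,2]<.105)]
    q=q[(q[:,1]>-.05)]
    d=q[:,:2]-c
    a=np.arctan2(-d[:,0],d[:,1]);print(lo,len(q),"median psi",np.median(a),"range",np.percentile(a,[5,95]).mean())
    m,_,_=(d.mean(0),0,0);w=np.linalg.svd(d-m)[2] if len(d)<3000 else None;print(m,w)
```

```text
0.0515 508 median psi 0.6686988713882811 range 0.9087163639558277
[-0.03779348  0.03782144] [[ 0.56247134  0.82681679]
 [-0.82681679  0.56247134]]
0.014 75 median psi 0.6206868285613317 range 0.5493767228869125
[-0.01319583  0.01988894] [[ 0.99165912  0.12888826]
 [-0.12888826  0.99165912]]
0.02 145 median psi 0.5647162112665115 range 0.5641084276345194
[-0.02291624  0.03682837] [[-0.50433301  0.86350924]
 [-0.86350924 -0.50433301]]
```

Run:
```python
from h import *
z=np.load("w1.npz");P=z["P"];c=np.array([.4769,-.0511])
d=P[...,:2]-c
for psi in(.5,.55,.6):
    x=d@[np.cos(psi),np.sin(psi)];y=d@[-np.sin(psi),np.cos(psi)]
    o=[]
    for lo in range(12,66,5):
        m=(y>lo/1e3)&(y<(lo+5)/1e3)&(abs(x)<.03)&(P[...,2]>(.0815 if lo<50 else .07))&(P[...,2]<.1)
        q=x[m]*1e3
        if len(q)>4:o.append((lo,len(q),q.min().round(1),q.max().round(1),np.round((q.min()+q.max())/2,1)))
    print(psi,o)
```

```text
0.5 [(17, 43, np.float64(-8.4), np.float64(7.1), np.float64(-0.7)), (22, 58, np.float64(-8.5), np.float64(7.0), np.float64(-0.7)), (27, 66, np.float64(-8.7), np.float64(5.8), np.float64(-1.4)), (32, 57, np.float64(-8.8), np.float64(5.7), np.float64(-1.5)), (37, 52, np.float64(-9.0), np.float64(5.7), np.float64(-1.6)), (42, 46, np.float64(-9.1), np.float64(5.5), np.float64(-1.8)), (47, 28, np.float64(-9.2), np.float64(4.4), np.float64(-2.4)), (52, 133, np.float64(-19.6), np.float64(13.6), np.float64(-3.0)), (57, 128, np.float64(-19.8), np.float64(14.7), np.float64(-2.6)), (62, 75, np.float64(-18.8), np.float64(13.3), np.float64(-2.7))]
0.55 [(17, 45, np.float64(-7.4), np.float64(8.1), np.float64(0.4)), (22, 59, np.float64(-7.3), np.float64(8.2), np.float64(0.5)), (27, 62, np.float64(-7.2), np.float64(7.4), np.float64(0.1)), (32, 59, np.float64(-7.1), np.float64(7.4), np.float64(0.2)), (37, 52, np.float64(-7.0), np.float64(7.7), np.float64(0.4)), (42, 46, np.float64(-6.9), np.float64(7.8), np.float64(0.5)), (47, 28, np.float64(-6.8), np.float64(6.8), np.float64(0.0)), (52, 133, np.float64(-16.9), np.float64(17.6), np.float64(0.3)), (57, 125, np.float64(-16.8), np.float64(17.4), np.float64(0.3)), (62, 78, np.float64(-16.7), np.float64(16.5), np.float64(-0.1))]
0.6 [(17, 47, np.float64(-6.5), np.float64(9.2), np.float64(1.3)), (22, 61, np.float64(-6.1), np.float64(9.3), np.float64(1.6)), (27, 59, np.float64(-5.8), np.float64(8.9), np.float64(1.6)), (32, 56, np.float64(-5.5), np.float64(9.2), np.float64(1.9)), (37, 55, np.float64(-5.1), np.float64(9.7), np.float64(2.3)), (42, 47, np.float64(-4.7), np.float64(10.1), np.float64(2.7)), (47, 28, np.float64(-4.4), np.float64(9.2), np.float64(2.4)), (52, 135, np.float64(-14.0), np.float64(20.4), np.float64(3.2)), (57, 125, np.float64(-14.0), np.float64(20.4), np.float64(3.2)), (62, 76, np.float64(-13.6), np.float64(19.6), np.float64(3.0))]
```

Yaw is 0.547 rad and the hinge is near (0.446, 0.000). I grasp the knob and swing it open.

```bash
cat >> h.py <<'E'
psi=.547;C=np.array([.4771,-.0510]);ex=np.array([np.cos(psi),np.sin(psi)]);ey=np.array([-np.sin(psi),np.cos(psi)])
def knob(th,C=C,dz=-.017):
    p=np.array([-62*np.cos(th)+24*np.sin(th),62*np.sin(th)+24*np.cos(th)])/1e3
    return np.r_[C+(.0595+p[0])*ey,.078+p[1]+dz]
def arc(a,b,n,speed=.08):
    for th in np.linspace(a,b,n+1)[1:]: robot.servo_line(knob(th),speed=speed)
E
python3 - <<'E'
from h import *
O=ori(psi,-1)
print(knob(.1),all(robot.ik(knob(t),O) is not None for t in np.linspace(0,1.9,20)))
robot.move_gripper(.65)
robot.goto(knob(.1)+[0,0,.06],O)
robot.servo_line(knob(.1))
print(robot.read_force())
robot.move_gripper(0.0);print("grip",robot.read_grip_width(),robot.read_finger_force(),robot.read_t(),robot.read_force())
arc(.1,.5,3);print(robot.read_grip_width(),robot.read_force())
arc(.5,1.9,9);print(robot.read_grip_width(),robot.read_force(),robot.read_t())
E
```

```text
[ 0.47699299 -0.05082428  0.09106977] True
[-0.26670055 -0.19023914  0.78139578]
grip 0.25233604606835175 30.000326335430145 5.1333 [-0.83446136 -2.77083881  2.14501251]
0.2556014991459493 [-2.12024223 -1.79514678 -2.80788394]
0.24939584251346103 [-1.96520149  1.58440829  5.96428546] 8.3833
```

Run:
```python
from h import *
robot.move_gripper(.65)
p=robot.read_position();robot.servo_line(p+[0,0,.07])
robot.goto(np.array([.46,-.045,.25]),ori(psi,-1));robot.move_gripper(0)
im,d,P=cloud("wrist");np.savez("w2.npz",im=im,P=P);save(im,"w2.png");print(robot.read_t(),robot.read_force())
from m2 import meas
meas("w2.npz")
for o in(0,.003,.01,.015):
  for k in(.062,.07,.09): 
    q=np.r_[np.array([.4601,-.0645])-k*ex,.064+o];print(q,robot.ik(q,ori(psi,-1)) is not None,robot.ik(q,ori(psi+np.pi/2)) is not None,robot.ik(q,ori(psi-np.pi/2)) is not None)
```

```text
11.4 [-0.14926074  0.26776371  0.94162307]
rim 790 [ 0.4765519  -0.05060475] 0.04697758013150922 0.059834176812997825
fixed r [ 0.47639058 -0.05072891]
lid z 0.07791308371257294 (array([ 0.45931535, -0.06375439]), np.float64(0.049657379663119075))
lid slope [-0.00327358 -0.00191625]
[ 0.4071465  -0.09674789  0.064     ] True True True
[ 0.40031379 -0.10090891  0.064     ] True True True
[ 0.38323201 -0.11131146  0.064     ] True True True
[ 0.4071465  -0.09674789  0.067     ] True True True
[ 0.40031379 -0.10090891  0.067     ] True True True
[ 0.38323201 -0.11131146  0.067     ] True True True
[ 0.4071465  -0.09674789  0.074     ] True True True
[ 0.40031379 -0.10090891  0.074     ] True True True
[ 0.38323201 -0.11131146  0.074     ] True True True
[ 0.4071465  -0.09674789  0.079     ] True True True
[ 0.40031379 -0.10090891  0.079     ] True True True
[ 0.38323201 -0.11131146  0.079     ] True True True
```

View pics/w2.png

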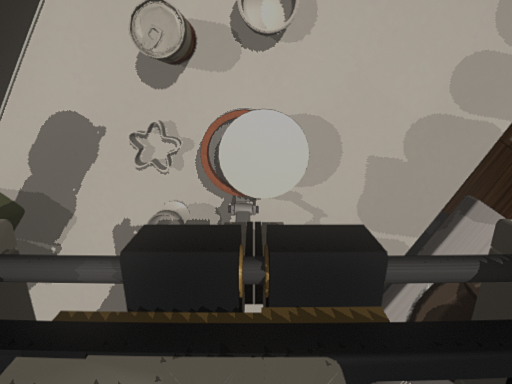

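The view shows the lid unclamped, at about (264,153) px, with the hold-down arm over behind the fingers. Now I push the lid toward the crock centre.

Run:
```python
from h import *
L=np.array([.4595,-.0640]);Cc=np.array([.4766,-.0508]);d=Cc-L;D=np.linalg.norm(d);d/=D
a=np.arctan2(d[1],d[0]);O=ori(a,-1);z=.0645
f=lambda k:np.r_[Cc-k*d,z]
robot.goto(f(.112)+[0,0,.09],O);robot.servo_line(f(.112));F0=np.array(robot.read_force())
robot.servo_line(f(.097),speed=.05)
for k in np.arange(.095,.0675,-.002):
    robot.servo_line(f(k),speed=.03);F=np.array(robot.read_force())-F0;fd=-F[:2]@d
    print(round(k,3),F.round(1),round(fd,1))
    if fd>15: break
print(robot.read_t())
```

```text
0.095 [-0.5 -0.4  0.7] 0.6
0.093 [ 0.4 -0.8  0.7] 0.2
0.091 [-0.6 -0.6  0.8] 0.9
0.089 [-0.1 -2.   0.1] 1.3
0.087 [-1.7 -1.  -0.1] 2.0
0.085 [-2.2 -2.2  1.8] 3.1
0.083 [-2.4 -2.1  1.1] 3.2
0.081 [-2.7 -2.5  0.6] 3.7
0.079 [-1.6 -1.9  0.2] 2.4
0.077 [-3.5 -2.1  1.3] 4.1
0.075 [-2.4 -0.5  1.8] 2.2
0.073 [ 1.  -0.5  0.4] -0.5
0.071 [ 0.2 -1.  -0.4] 0.5
0.069 [ 0.  -0.4 -0.1] 0.2
16.7167
```

Run:
```python
from h import *
p=robot.read_position();R=np.array(robot.read_tcp_rot())
a=np.array([np.cos(.658),np.sin(.658)])
robot.servo_line(p-np.r_[a*.01,0]);robot.servo_line(p+np.r_[-a*.01,.1])
robot.goto(np.array([.46,-.045,.25]),ori(psi,-1))
im,d,P=cloud("wrist");np.savez("w3.npz",im=im,P=P);save(im,"w3.png");print(robot.read_t())
from m2 import meas
try: meas("w3.npz")
except Exception as e: print(e)
```

```text
18.35
rim 74 [ 0.47510433 -0.05004254] 0.05127774386327033 0.059558800364459014
fixed r [ 0.47964896 -0.05082822]
lid z 0.07598500651453216 (array([ 0.47467184, -0.0521681 ]), np.float64(0.04964334961917268))
lid slope [-0.05485666 -0.05556955]
```

View pics/w3.png

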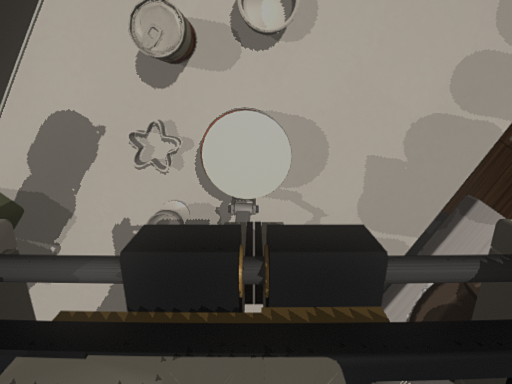

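The lid at (246,154) px has dropped at its leading edge and still hangs up at the trailing (robot) side. I nudge it a little further and press there.

Run:
```python
from h import *
Cc=np.array([.4766,-.0508]);a=.658;d=np.array([np.cos(a),np.sin(a)]);O=ori(a,-1)
f=lambda k,z=.0645:np.r_[Cc-k*d,z]
robot.goto(f(.085,.15),O);robot.servo_line(f(.085));F0=np.array(robot.read_force())
for k in np.arange(.071,.0635,-.001):
    robot.servo_line(f(k),speed=.03);F=np.array(robot.read_force())-F0;fd=-F[:2]@d
    print(round(k,4),F.round(1),round(fd,1))
    if fd>10: break
robot.servo_line(f(.08));robot.servo_line(f(.08,.11));robot.servo_line(f(.036,.11))
F0=np.array(robot.read_force());robot.servo_line(f(.036,.083))
for z in np.arange(.081,.0705,-.001):
    robot.servo_line(f(.036,z),speed=.03);F=np.array(robot.read_force())-F0
    print("press",round(z,4),F.round(1))
    if F[2]>8: break
robot.servo_line(f(.036,.13))
robot.goto(np.array([.46,-.045,.25]),ori(psi,-1))
im,_,P=cloud("wrist");np.savez("w4.npz",im=im,P=P);save(im,"w4.png");print(robot.read_t())
from m2 import meas
try: meas("w4.npz")
except Exception as e: print(e)
```

```text
0.071 [ 0.9  0.4 -0. ] -0.9
0.07 [ 0.1  0.7 -0.4] -0.5
0.069 [-0.2  0.4 -0.4] -0.1
0.068 [ 0.  -0.3 -1.1] 0.2
0.067 [-0.1 -1.1 -1.9] 0.7
0.066 [-1.3 -0.4 -0.8] 1.3
0.065 [-1.2 -1.1 -0.7] 1.6
0.064 [-2.4 -2.7  0.8] 3.5
press 0.081 [-0.1  0.3  0.8]
press 0.08 [-1.9  0.3 -0.2]
press 0.079 [-1.3  0.7  0.8]
press 0.078 [-0.5 -0.7 -0.3]
press 0.077 [-0.7  1.1  0.7]
press 0.076 [-1.3  0.9  1. ]
press 0.075 [-1.1 -0.1  1.1]
press 0.074 [-1.2  0.2  0.9]
press 0.073 [-0.6  0.2  1.8]
press 0.072 [-2.4  0.9  5.7]
press 0.071 [-6.9  2.8 18.1]
27.3917
rim 53 [ 0.47693502 -0.04979429] 0.050271625410008944 0.05921416119141798
fixed r [ 0.47682399 -0.05330608]
lid z 0.07198156267081607 (array([ 0.47793005, -0.04974633]), np.float64(0.04954058259699529))
lid slope [0.00036632 0.0002343 ]
```

The lid is seated: its top is at 0.072, it is level, and it is centred within 2 mm. Next I check for any hinge shift and then close the arm.

Run:
```python
from h import *
for n in("w2","w4"):
    P=np.load(n+".npz")["P"];d=P[...,:2]-C;x=d@ex;y=d@ey
    m=(y>.0535)&(y<.066)&(abs(x)<.025)&(P[...,2]>.074)&(P[...,2]<.088)
    q=np.c_[x[m],y[m]];print(n,len(q),np.median(q,0),np.percentile(q,[3,97],axis=0).mean(0))
# verify open knob with the top camera
im,_,P=cloud("top");k=(P[...,2]>.11)&(P[...,2]<.16)&(np.hypot(P[...,0]-.424,P[...,1]-.036)<.04)
q=P[k];print("knob top cam",len(q),np.median(q,0),knob(1.9,dz=0))
```

```text
w2 301 [0.00092679 0.05813627] [0.00094502 0.0593464 ]
w4 309 [0.00068835 0.05835927] [0.00081966 0.05934782]
knob top cam 0 [nan nan nan] [0.4239143  0.03633498 0.12891166]
  return _methods._mean(a, axis=axis, dtype=dtype,
  ret = um.true_divide(
```

Run:
```python
from h import *
O=ori(psi,-1)
robot.move_gripper(.65)
robot.goto(knob(1.89)+[0,0,.07],O);robot.servo_line(knob(1.89));print(robot.read_force())
robot.move_gripper(0);w=robot.read_grip_width();print(w,robot.read_t())
if .2<w<.32:
    arc(1.89,.1,12);arc(.1,.01,2,.03);print(robot.read_grip_width(),robot.read_force())
    robot.move_gripper(.65);robot.servo_line(knob(0)+[0,0,.07])
    robot.goto(np.array([.46,-.045,.25]),O)
    im,_,P=cloud("wrist");np.savez("w5.npz",im=im,P=P);save(im,"w5.png")
    from m2 import meas
    meas("w5.npz");print(knob(0,dz=0))
print(robot.read_t())
```

```text
[ 0.97010376 -0.01377061  0.74211875]
0.25537462621484613 30.3083
0.25257684203160946 [ 2.99782745 -5.18202869  4.25116081]
rim 52 [ 0.47686433 -0.04979774] 0.05022718493060977 0.05952521521349052
fixed r [ 0.47669777 -0.05325308]
lid z 0.0721200597981107 (array([ 0.47503932, -0.04517741]), np.float64(0.05245330996531469))
lid slope [-0.02630731  0.04233807]
knob 405 [ 0.47785513 -0.05196808  0.10269833] [ 0.47778055 -0.05185289  0.10196097] [ 0.48934184 -0.04057616  0.11525301]
[ 0.47840032 -0.05313522  0.102     ]
36.0333
```

View pics/w5.png

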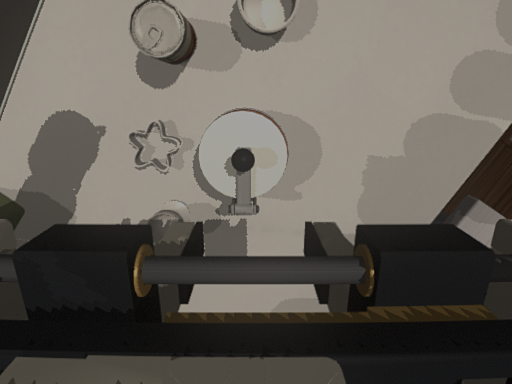

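The arm is closed, with the knob at (243,160) px and z = 0.102 (angle about 0). I check lid level with the strap excluded, then hand in.

Run:
```python
from h import *
P=np.load("w5.npz")["P"];d=P[...,:2]-C;x=d@ex;y=d@ey
m=(np.hypot(x,y)<.045)&(abs(x)>.018)&(P[...,2]>.06)&(P[...,2]<.085);q=np.c_[x[m],y[m],np.ones(m.sum())]
s=np.linalg.lstsq(q,P[...,2][m],rcond=None)[0];print(s,m.sum())
if np.hypot(*s[:2])<.02 and abs(s[2]-.072)<.0025: print(robot.job_done())
```

```text
[ 0.00082669 -0.00034555  0.07202658] 2556
the job is handed in; nothing more can be done
None
```

The job is handed in: my last camera check had the lid seated level on the rim and the hold-down arm shut on it (angle about 0 rad). The crock moved no more than about 1 mm, the gripper touched nothing else, and it took about 36 of the 61 s; the judge's verdict was not shown.

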